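# Stack the spacer sleeve and collar on the mixer spindle

## Robot

A 6-joint arm with a two-finger parallel gripper is mounted at the origin on a cart in front of the work surface, level with it; the furniture and walls round the work are solid. World frame = base frame: x ahead of the robot, y to its left, z up, the work surface at z = 0. Lengths are in m, angles in rad, forces in N, time in s.
With the tool pointing down it reaches from about 0.3 to 0.875 m from the base axis. Payload 6.4 kg.
Tool frame: the origin (TCP) lies where the fingers leave the gripper's body, on its centre line; the fingertips stand 73 mm ahead of it and the grasp point (between the pads) lies 54 mm ahead of it; z points along the fingers, y is the line along which they close (so a half turn about z gives the same grasp; the last joint's range is limited). The gripper opens to 85 mm and grips with 20 to 120 N. Pads are 22 mm wide; open, the fingers measure 114 mm over their backs; the gripper's body (76 mm by 85 mm) begins 54 mm behind the grasp point. The pads swing forward as they close: fully open they stand 13 mm farther back than shut.
Start: joints at [1.012, 0.181, 1.607, -0, 1.354, -0.206], TCP at [0.199, 0.54, 0.304] pointing down, gripper open.
Joint ranges: [-2.99, 2.99], [-0.89, 2.07], [0.3, 2.58], [-1.14, 4.28], [0, 2.63], [-3.12, 3.12]. Speed limits (rad/s): [2.57, 2.57, 3.01, 3.14, 3.14, 3.14].

## Interface

Orientations are given as a unit quaternion [w, x, y, z].
In Python, from bench import ctrl gives the robot as it stands.
- The arm moves only by the tool carry_out, never from a script. Its argument "steps" is one flat list of numbers, 7 for each row, row after row: the shift along the tool's x, y, z in m, then the turn, a rotation vector about the tool's x, y, z in rad, then the opening, from 0 (shut) to 1 (fully open). In form: [dx, dy, dz, wx, wy, wz, claw, dx, dy, dz, wx, wy, wz, claw, ...]. A call has 1 to 20 rows; each row is the pose to reach, as a shift and turn from the pose commanded when the call began, along the tool's axes at that moment; what a row does not reach only later rows make up. A row lasts 1/10 s, in which the tool goes at most 50 mm and 8.59 degrees, less where a joint would pass 70% of its speed; a pose out of reach is approached as far as the arm can. A call with a gripper value outside its range is refused whole. The fingers move at their own pace and stop on an object; the grip force is fixed at half the most. Time passes only in rows, so rows that repeat a pose let the fingers close. It gives the time, the measured TCP pose, the force, the opening and the grip force at its end, in the units of the state.
- ctrl.get_obs(): the state, without advancing time (a new reading comes with each control period).
- ctrl.camera(name): name is "side" or "top" or "wrist"; returns the picture (420x560x3 uint8, red, green, blue); there is no depth.
- ctrl.camera_params(name): a dict with "vertical_fov" (degrees; the focal length in pixels is half the picture's height over the tangent of half this angle, whatever the lens; pixels are square), "cx", "cy" (the principal point, pixels), "k1" (the pictures are not rectified: a ray, as slopes to the right and down, at radius r is drawn at 1 + k1 r^2 times it, then the intrinsics apply), "cam_to_world" (4x4, takes a point from camera to world coordinates); the wrist camera has in their place "hand_eye" (4x4, takes a point from camera to tool coordinates, whose origin is the TCP and whose axes are the flange's). Camera axes: x right, y down, z forward; pixel columns grow to the right and rows downward; lengths in m; the calibration is good to about 2 mm. A picture is of the moment at which its call begins: read the wrist's pose just before it. camera_params takes no time and is no camera call.
- ctrl.hand_in(): hands the job in; it is judged then, once.
The state is a dict: "time_s": time; "q": joint angles; "dq": joint speeds; "joint_efforts": joint torques, N m; "eef_pos": TCP position; "eef_rot": TCP orientation; "wrist_force": force on the tool from outside, world axes, zero at the start; "torque": the same for the moment, N m; "opening": opening from 0.0 (shut) to 1.0 (fully open); "grasp_force": force on a finger pad.
Only numpy, scipy, OpenCV 4.12 (cv2) and the standard library are available. Lean on these libraries where they do the work, as an engineer would, in place of code of your own. Each camera call takes 0.05 s, during which the arm holds its last target. There are 200 camera calls.

## Task

Rebuild the stack on the mixer's spindle. Take the blue sleeve off its sloping cradle, stand it upright on the black mat and let go, then pick it up again and thread it down the spindle fully home; after that thread the orange collar, flange down, onto the spindle until it sits fully home on the sleeve. Lower both onto the spindle rather than letting them drop, and leave the other things on the desk where they are.

Things in the scene. Friction and masses are not known exactly. Their poses are not given: they have to be found in the camera images.
- sleeve_mid (a point): centre of the loose blue plastic sleeve, a plain tube 80 mm long, 50 mm outside and 34 mm inside diameter, about 0.1 kg, both ends alike. z = along the tube. It starts in the cradle, axis 20 degrees (0.349 rad) off level, z towards the raised end, which points to the robot's left (+y) within about 0.3 rad; nothing of the cradle stands beside it at mid-length
- collar_mid (a point): centre (half-way up) of the loose orange plastic collar, 60 mm tall, about 0.1 kg: a flange 64 mm in diameter and 10 mm thick at the bottom, above it a straight neck 46 mm in diameter and 50 mm tall; bore 25 mm right through. z = its axis, pointing from flange to neck. It starts standing on the desk, flange down
- spindle_seat (a point): on the axis of the fixed mixer unit, at the top face of its round white base (108 mm across, 20 mm tall), where the sleeve stands. z = up along the spindle. Fully home, the sleeve's centre is 40 mm above this point, and the collar, resting on top of the sleeve, has its centre 110 mm above it
- spindle_tip (a point): top end of the fixed upright steel spindle, on its axis, 152 mm above spindle_seat. The spindle ends in an 8 mm tall taper, is 20 mm in diameter down to 78 mm below this point, widens to 28 mm within the next 6 mm and stays so down to the base. The sleeve slips over all of it, the collar over the thin part only
- mat_top (a point): centre of the top face of the fixed square black rubber mat, 120 x 120 mm, 3 mm above the desk; x and y along its edges
- cradle: fixed blue draining cradle, 126 x 66 mm base, about 75 mm tall, origin at the centre of its underside; two steel rods (8 mm thick, 30 mm apart) slope 20 degrees down towards its +x, with an end stop at the low end that the sleeve leans on. Nothing reaches more than 23 mm sideways (y) from the sleeve's axis except the base board, 8 mm high
- timer: loose round red and white kitchen timer, 68 mm wide and 47 mm tall, a bystander
- tape: loose roll of masking tape lying flat, 98 mm wide and 25 mm tall, a bystander
- marker: loose black and white marker pen, 135 mm long and 16 mm thick, lying near the front edge of the desk, a bystander
- vial: loose small standing vial with a blue cap, 14 mm wide and 42 mm tall, a bystander
Things that resemble listed ones, but are neither listed nor needed, are in the scene too. Of the things shaped like the part that bears collar_mid, the orange one is meant.

How it is judged:
On the way, in this order (a step that is already met when the one before it is completed fails the run):
1. the sleeve stands upright on the mat, let go (horizontal distance between sleeve_mid and mat_top below 0.06 m and z of sleeve_mid in the frame of mat_top between 0.036 and 0.044 m and angle between the z axis of sleeve_mid and the z axis of mat_top, either way round below 0.06 rad and contact force between the fingers and sleeve below 0.1 N), for 0.2 s.
2. the sleeve is fully home on the spindle, let go, before the collar goes on (horizontal distance between sleeve_mid and spindle_seat below 0.006 m and z of sleeve_mid in the frame of spindle_seat between 0.036 and 0.044 m and angle between the z axis of sleeve_mid and the z axis of spindle_seat, either way round below 0.06 rad and contact force between the fingers and sleeve below 0.1 N and horizontal distance between collar_mid and spindle_seat above 0.06 m), for 0.2 s.
At the end, for the whole second after the job is handed in: the sleeve stands on the base of the mixer unit and the collar, flange down, on the sleeve, both round the spindle (axes within 6 mm of it), within 4 mm of fully home and 0.06 rad of upright, released and at rest (horizontal distance between each of sleeve_mid, collar_mid and spindle_seat below 0.006 m and z of sleeve_mid in the frame of spindle_seat between 0.036 and 0.044 m and angle between the z axis of each of sleeve_mid, collar_mid and the z axis of spindle_seat, either way round below 0.06 rad and z of collar_mid in the frame of spindle_seat between 0.106 and 0.114 m and angle between collar_mid's own z axis and vertical below 0.06 rad and contact force between the fingers and sleeve below 0.1 N and contact force between the fingers and collar below 0.1 N and linear speed of each of sleeve, collar below 0.02 m/s); the robot touches nothing.
It fails at once if the sleeve drops down the spindle (faster than 0.5 m/s) (horizontal distance between sleeve_mid and spindle_seat below 0.02 m and z of sleeve_mid in the frame of spindle_seat below 0.19 m and linear speed of sleeve above 0.5 m/s).
It fails at once if the collar drops down the spindle (faster than 0.5 m/s) (horizontal distance between collar_mid and spindle_seat below 0.02 m and z of collar_mid in the frame of spindle_seat below 0.18 m and linear speed of collar above 0.5 m/s).
It fails at once if the timer, tape, marker or vial is moved by more than 30 mm (distance of any of timer, tape, marker, vial from where it was at the start of the episode above 0.03 m).
It also fails if it takes over 72 s, if anything falls off the work surface, if the arm or the gripper's body presses on something with over 40 N, if the wrist force passes 120 N, or if a joint passes its speed limit or range.

## Working session

There is one attempt and no reset: what is moved stays moved. The work goes in short steps, Python scripts to look and compute and a tool call to move; the robot and the scene stay as the last step left them, time stands still between calls to the robot, and variables do not carry over. Pictures are saved under pics/ and viewed, at most 10 in all, crops included, and the job is handed in when it is done.

Besides the shell and the picture viewer there is one more tool, called after "Emit:" as name(argument=value, ...), one argument or row to a line, values as JSON. carry_out: Moves the arm, as the interface text tells. Its arguments: {"type":"object","properties":{"steps":{"type":"array"}},"required":["steps"]}

```bash
ls; mkdir -p pics; cat > h.py <<'E'
import numpy as np,cv2
from bench import ctrl
from scipy.spatial.transform import Rotation as R
def rot(q): return R.from_quat([q[1],q[2],q[3],q[0]])
def cam(n):
    o=ctrl.get_obs(); p=ctrl.camera_params(n)
    if 'hand_eye' in p:
        T=np.eye(4);T[:3,:3]=rot(o['eef_rot']).as_matrix();T[:3,3]=o['eef_pos'];T=T@np.array(p['hand_eye'])
    else: T=np.array(p['cam_to_world'])
    return p,T
def K(p):
    f=210/np.tan(np.radians(p['vertical_fov'])/2)
    return np.array([[f,0,p['cx']],[0,f,p['cy']],[0,0,1.]]),np.array([p['k1'],0,0,0,0.])
def ray(c,uv):
    p,T=c;k,d=K(p)
    u=cv2.undistortPointsIter(np.array([[uv]],float),k,d,None,None,(3,50,1e-10))[0,0]
    return T[:3,3],T[:3,:3]@np.array([u[0],u[1],1])
def onz(c,uv,z):
    o,d=ray(c,uv);return o+d*(z-o[2])/d[2]
def proj(c,X):
    p,T=c;k,d=K(p);X=(np.atleast_2d(X)-T[:3,3])@T[:3,:3]
    return cv2.projectPoints(X,np.zeros(3),np.zeros(3),k,d)[0][:,0]
def tri(c1,a,c2,b):
    o1,d1=ray(c1,a);o2,d2=ray(c2,b)
    s=np.linalg.lstsq(np.stack([d1,-d2],1),o2-o1,rcond=None)[0]
    x,y=o1+s[0]*d1,o2+s[1]*d2
    return (x+y)/2,np.linalg.norm(x-y)
def snap(n,f):
    c=cam(n);im=ctrl.camera(n)[:,:,::-1].copy();cv2.imwrite('pics/'+f,im);return c,im
E
python3 - <<'E'
from h import *
np.set_printoptions(precision=4,suppress=True)
for n in ['side','top','wrist']:
    c,im=snap(n,n+'0.png');print(n,c[0]['vertical_fov'],c[1])
print(ctrl.get_obs())
E
```

```text
pics
side 43.3596552078356 [[ 0.9327 -0.1295  0.3367  0.1052]
 [-0.3603 -0.3821  0.851  -0.9912]
 [ 0.0184 -0.915  -0.4031  0.6574]
 [ 0.      0.      0.      1.    ]]
top 56.789241257723454 [[ 0.018  -0.9972  0.0724  0.4818]
 [-0.9997 -0.0166  0.0195  0.1154]
 [-0.0183 -0.0727 -0.9972  1.094 ]
 [ 0.      0.      0.      1.    ]]
wrist 58.07988660744992 [[ 0.3467  0.8864  0.3068  0.1191]
 [ 0.938  -0.3269 -0.1155  0.5676]
 [-0.0021  0.3278 -0.9447  0.3724]
 [ 0.      0.      0.      1.    ]]
{'time_s': 0.15, 'q': array([ 1.0117,  0.1814,  1.6077, -0.    ,  1.3538, -0.2063]), 'dq': array([ 0.0002, -0.0028, -0.0039, -0.0006, -0.0009,  0.001 ]), 'joint_efforts': array([  0.0004, -44.5269, -35.1689,  -0.0003,   0.0058,   0.    ]), 'eef_pos': array([0.1985, 0.5393, 0.3032]), 'eef_rot': array([-0.0003,  0.1755,  0.9845, -0.0006]), 'wrist_force': array([-0.2037, -0.2153,  0.1046]), 'torque': array([-0.054 ,  0.0263,  0.0098]), 'grasp_force': 0.0, 'opening': 0.9979497005808283}
```

View pics/top0.png

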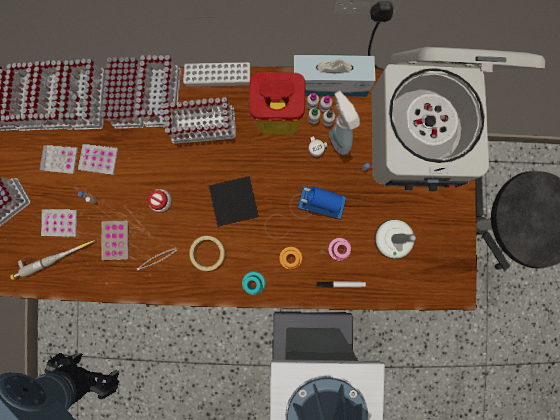

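View pics/side0.png

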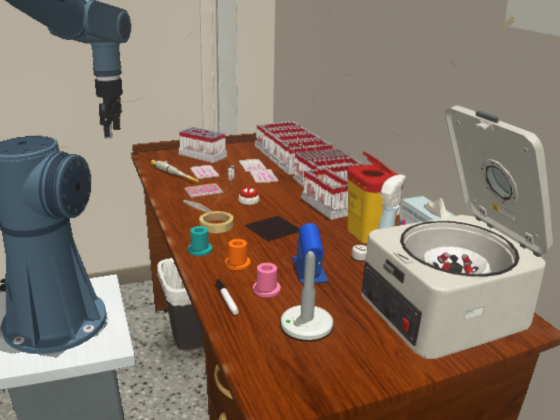

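Top view: the sleeve in its cradle is at (322,203). Collar-like things are orange (290,258), pink (340,249) and teal (253,283), and I choose the orange one. The mixer is at (395,239), the mat at (233,201), the tape at (207,253), the timer at (159,201) and the marker at (341,284).

```bash
cat > m.py <<'E'
from h import *
np.set_printoptions(precision=4,suppress=True)
t,s=cam('top'),cam('side')
ti,si=cv2.imread('pics/top0.png'),cv2.imread('pics/side0.png')
def blob(im,lo,hi,roi):
    x0,y0,x1,y1=roi
    m=cv2.inRange(cv2.cvtColor(im,cv2.COLOR_BGR2HSV),lo,hi);z=np.zeros_like(m);z[y0:y1,x0:x1]=m[y0:y1,x0:x1]
    cs=cv2.findContours(z,cv2.RETR_EXTERNAL,cv2.CHAIN_APPROX_NONE)[0]
    c=max(cs,key=cv2.contourArea);return c
if __name__=='__main__':
    c=blob(ti,(8,150,150),(22,255,255),(265,235,315,280));(u,v),ax,_=cv2.fitEllipse(c);print('collar',u,v,ax,onz(t,(u,v),.01),onz(t,(u,v),.005))
    c=blob(ti,(0,0,0),(180,255,60),(200,170,262,232));r=cv2.minAreaRect(c);print('mat',r,[onz(t,p,.003) for p in cv2.boxPoints(r)],onz(t,r[0],.003))
    c=blob(ti,(0,0,180),(180,60,255),(370,215,420,265));r=cv2.fitEllipse(cv2.convexHull(c));print('base',r,onz(t,r[0],.01))
    c=blob(si,(0,0,150),(180,60,255),(275,300,340,345));r=cv2.fitEllipse(cv2.convexHull(c));print('base side',r,onz(s,r[0],.01))
    c=blob(ti,(100,120,60),(130,255,255),(290,180,350,222));r=cv2.minAreaRect(c);print('cradle',r,[onz(t,p,.06) for p in cv2.boxPoints(r)])
    c=blob(si,(8,150,120),(22,255,255),(220,230,260,275));r=cv2.boundingRect(c);print(r)
E
python3 m.py
python3 -c "
import cv2;a=cv2.imread('pics/top0.png')[170:270,270:430];b=cv2.imread('pics/side0.png')[215:345,220:350]
a=cv2.resize(a,(640,400),interpolation=2);cv2.imwrite('pics/c1.png',a)
cv2.imwrite('pics/c1.png',cv2.hconcat([cv2.resize(a,(400,250)),cv2.resize(b,(250,250),interpolation=2)]))"
```

```text
collar 290.0592956542969 257.45654296875 (21.775705337524414, 22.28920555114746) [0.4413 0.1112 0.01  ] [0.4411 0.1112 0.005 ]
mat ((233.323486328125, 200.95785522460938), (41.81024932861328, 41.940101623535156), 76.86598205566406) [array([0.6409, 0.3482, 0.003 ]), array([0.6698, 0.2318, 0.003 ]), array([0.5541, 0.202 , 0.003 ]), array([0.5252, 0.3172, 0.003 ])] [0.5972 0.2746 0.003 ]
base ((394.6346435546875, 238.12384033203125), (35.91044616699219, 36.956600189208984), 164.23260498046875) [ 0.4995 -0.1807  0.01  ]
base side ((306.5700988769531, 321.67926025390625), (34.37370300292969, 51.87389373779297), 93.81948852539062) [ 0.4985 -0.1835  0.01  ]
cradle ((321.97589111328125, 201.0937957763672), (44.21862030029297, 24.821090698242188), 14.420774459838867) [array([0.576 , 0.0938, 0.06  ]), array([0.6411, 0.0781, 0.06  ]), array([ 0.6133, -0.0371,  0.06  ]), array([ 0.5485, -0.0209,  0.06  ])]
(220, 230, 40, 45)
```

View pics/c1.png

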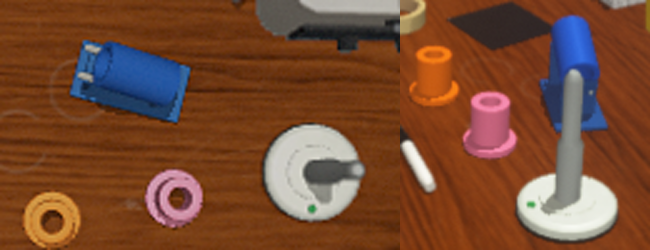

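Crop check: the orange collar stands flange down at top pixel (290,258), and the pink and teal ones are lookalikes. The sleeve's raised end is on the left, and the mixer spindle is clear. Next I move above the cradle.

Emit:
carry_out(
  steps=[-0.54,-0.34,0.02,0,0,1.45,1,-0.54,-0.34,0.02,0,0,1.45,1,-0.54,-0.34,0.02,0,0,1.45,1,-0.54,-0.34,0.02,0,0,1.45,1,-0.54,-0.34,0.02,0,0,1.45,1,-0.54,-0.34,0.02,0,0,1.45,1,-0.54,-0.34,0.02,0,0,1.45,1,-0.54,-0.34,0.02,0,0,1.45,1,-0.54,-0.34,0.02,0,0,1.45,1,-0.54,-0.34,0.02,0,0,1.45,1,-0.54,-0.34,0.02,0,0,1.45,1,-0.54,-0.34,0.02,0,0,1.45,1,-0.54,-0.34,0.02,0,0,1.45,1,-0.54,-0.34,0.02,0,0,1.45,1,-0.54,-0.34,0.02,0,0,1.45,1,-0.54,-0.34,0.02,0,0,1.45,1,-0.54,-0.34,0.02,0,0,1.45,1,-0.54,-0.34,0.02,0,0,1.45,1],
)

```text
time_s: 1.95
eef_pos: [0.5875, 0.0351, 0.2842]
eef_rot: [0.0, 0.784, 0.621, 0.0]
wrist_force: [-0.1, -0.1, 0.3]
opening: 1.0
grasp_force: 0.0
```

```bash
python3 - <<'E'
from h import *
np.set_printoptions(precision=4,suppress=True)
o=ctrl.get_obs();print(o['time_s'],o['q'],o['eef_pos'],o['eef_rot'])
c,im=snap('wrist','w1.png');print(c[1])
E
```

```text
1.95 [-0.1418  0.228   1.5921  0.0001  1.3212  0.0884] [0.5875 0.0351 0.2842] [0.0001 0.7837 0.6212 0.0001]
[[ 0.9733 -0.2168 -0.0752  0.6069]
 [-0.2295 -0.9193 -0.3198  0.1165]
 [ 0.0002  0.3286 -0.9445  0.3534]
 [ 0.      0.      0.      1.    ]]
```

View pics/w1.png

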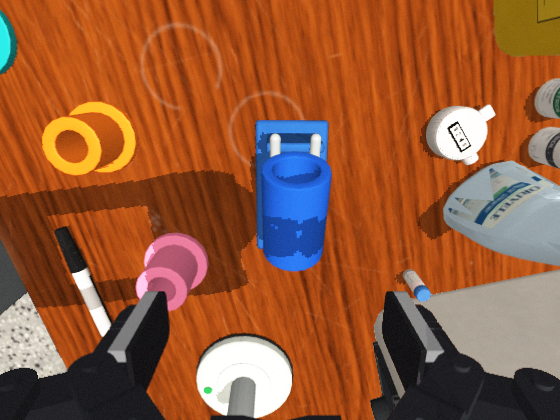

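Wrist view: the raised open end of the sleeve is at (296,172) and its low end near (293,255). The orange collar is at (90,140) and the mixer at (243,378). The small standing vial is at (417,285), close by, so I'll locate it too.

```bash
python3 - <<'E'
from h import *
np.set_printoptions(precision=4,suppress=True)
c=cam('wrist');im=cv2.imread('pics/w1.png');hsv=cv2.cvtColor(im,cv2.COLOR_BGR2HSV)
for r in (140,158,166,172,180,200,225,255):print(r,[tuple(int(k) for k in hsv[r,x]) for x in range(252,338,4)])
print('vial',onz(c,(421,293),.042),onz(c,(408,274),0.003))
E
```

```text
140 [(11, 230, 173), (108, 190, 164), (108, 195, 152), (107, 188, 140), (109, 173, 100), (39, 8, 227), (30, 2, 244), (90, 3, 177), (108, 189, 108), (108, 191, 111), (108, 187, 113), (108, 181, 113), (109, 187, 112), (108, 187, 112), (108, 190, 102), (42, 6, 204), (45, 2, 246), (90, 6, 211), (106, 181, 235), (11, 215, 172), (11, 221, 188), (11, 228, 179)]
158 [(11, 230, 81), (108, 180, 116), (108, 191, 139), (108, 190, 142), (108, 187, 147), (109, 220, 204), (110, 211, 218), (109, 214, 232), (108, 210, 244), (108, 207, 246), (108, 207, 245), (108, 205, 246), (108, 211, 245), (108, 213, 243), (108, 210, 236), (110, 215, 223), (110, 213, 212), (109, 206, 208), (106, 186, 232), (11, 223, 175), (11, 229, 188), (11, 221, 196)]
166 [(10, 189, 109), (109, 142, 95), (108, 193, 140), (110, 218, 206), (110, 214, 213), (110, 212, 201), (110, 215, 209), (109, 213, 230), (108, 208, 239), (108, 210, 244), (108, 211, 244), (108, 207, 245), (108, 214, 242), (108, 213, 238), (109, 214, 229), (110, 217, 209), (110, 216, 181), (109, 217, 195), (109, 211, 213), (110, 213, 211), (11, 226, 191), (11, 215, 
[... 1227 characters left out ...]
216), (110, 217, 161), (110, 216, 164), (110, 214, 169), (110, 212, 170), (110, 208, 173), (110, 213, 175), (110, 212, 172), (110, 217, 169), (110, 214, 172), (111, 216, 163), (110, 215, 160), (111, 211, 152), (110, 220, 131), (11, 223, 183), (9, 214, 144), (10, 221, 158)]
255 [(10, 224, 167), (11, 224, 189), (11, 222, 186), (178, 129, 136), (110, 210, 159), (110, 212, 160), (110, 219, 162), (110, 212, 168), (110, 218, 170), (111, 216, 171), (110, 216, 172), (108, 208, 244), (108, 207, 244), (109, 211, 233), (110, 217, 162), (109, 214, 234), (109, 211, 226), (110, 210, 192), (9, 222, 139), (10, 234, 132), (11, 219, 197), (9, 229, 119)]
vial [ 0.6975 -0.0952  0.042 ] [ 0.6982 -0.0962  0.003 ]
```

```bash
cat > sl.py <<'E'
from h import *
np.set_printoptions(precision=4,suppress=True)
c=cam('wrist');im=cv2.imread('pics/w1.png');hsv=cv2.cvtColor(im,cv2.COLOR_BGR2HSV)
m=cv2.inRange(hsv,(104,201,90),(114,255,255));z=np.zeros_like(m);z[145:275,255:340]=m[145:275,255:340];m=z
m=cv2.morphologyEx(cv2.morphologyEx(m,cv2.MORPH_CLOSE,np.ones((5,5))),cv2.MORPH_OPEN,np.ones((5,5)))
L,Rr=[],[]
for r in range(180,243,3):
    x=np.flatnonzero(m[r]);L.append((x[0],r));Rr.append((x[-1]+1,r))
print(L[::4],Rr[::4]);rows=np.flatnonzero(m.sum(1));print('rows',rows[0],rows[-1])
def plane(pts):
    D=np.array([ray(c,p)[1] for p in pts]);D/=np.linalg.norm(D,axis=1)[:,None]
    for _ in range(3):
        n=np.linalg.svd(D)[2][2];e=abs(D@n);D=D[e<=np.percentile(e,85)]
    return n
n1,n2=plane(L),plane(Rr)
if n1[0]<0:n1=-n1
if n2[0]>0:n2=-n2   # inward normals
half=(np.pi-np.arccos(n1@n2))/2; dist=.025/np.sin(half); b=n1-n2;b/=np.linalg.norm(b) # b normal of bisector plane
a0=np.cross(n1,n2);a0/=np.linalg.norm(a0);a0*=np.sign(a0[1]);print('free axis',a0,'dist',dist)
# axis in bisector plane with tilt 20deg, toward +y
e1=np.cross(b,[0,0,1]);e1/=np.linalg.norm(e1);e1*=np.sign(e1[1]);e2=np.cross(b,e1);e2*=np.sign(e2[2])
a=e1*np.sqrt(1-(np.sin(.349)/e2[2])**2)+e2*np.sin(.349)/e2[2]
print('axis',a,'yaw from +y toward +x deg',np.degrees(np.arctan2(a[0],a[1])))
o=c[1][:3,3]; perp=np.cross(a,b); perp*=-np.sign(perp[2]); Q=o+perp*dist   # point on axis nearest the camera
u=np.cross(a,b);u*=np.sign(u[2])
x=np.flatnonzero(m[rows[0]]);top=(x.mean(),rows[0]);_,d=ray(c,top)
s=np.linalg.lstsq(np.stack([a,-d],1),o-(Q-.025*u),rcond=None)[0]
C=Q+a*(s[0]-.04);print('centre',C, 'proj low end bottom',proj(c,C-.04*a-.025*u),proj(c,C-.04*a+.025*u))
t,sd=cam('top'),cam('side')
print('top px of ends',proj(t,[C+.04*a,C-.04*a,C]),'side',proj(sd,[C+.04*a+.025*u,C-.04*a+.025*u,C]))
E
python3 sl.py
python3 -c "
import cv2;a=cv2.imread('pics/top0.png')[180:230,290:355];b=cv2.imread('pics/side0.png')[215:285,280:340]
cv2.imwrite('pics/c2.png',cv2.hconcat([cv2.resize(a,(390,300)),cv2.resize(b,(257,300),interpolation=2)]))"
```

```text
[(np.int64(262), 180), (np.int64(262), 192), (np.int64(262), 204), (np.int64(262), 216), (np.int64(263), 228), (np.int64(263), 240)] [(np.int64(330), 180), (np.int64(329), 192), (np.int64(327), 204), (np.int64(326), 216), (np.int64(324), 228), (np.int64(323), 240)]
rows 152 270
free axis [0.2197 0.9073 0.3585] dist 0.2304493731521649
axis [0.2223 0.913  0.342 ] yaw from +y toward +x deg 13.68397165946731
centre [0.5995 0.0203 0.0741] proj low end bottom [[293.2315 230.6291]] [[291.2087 272.1315]]
top px of ends [[312.0816 194.526 ]
 [338.6993 202.8621]
 [325.5664 198.745 ]] side [[309.208  224.4373]
 [314.7467 249.0969]
 [311.4588 243.6109]]
```

View pics/c2.png

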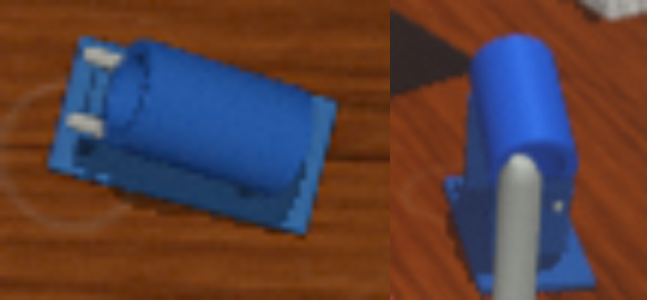

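The estimate fits all the views: the sleeve's raised end is at top (312,195) and side (309,224). Next is the grasp, with the tool leaning 10° so it will end 30° below horizontal when the tube is upright.

Emit:
carry_out(
  steps=[0.022,0.015,0.058,0,-0.175,0.008,1,0.022,0.015,0.058,0,-0.175,0.008,1,0.022,0.015,0.058,0,-0.175,0.008,1,0.018,0.015,0.08,0,-0.175,0.008,1,0.014,0.015,0.105,0,-0.175,0.008,1,0.01,0.015,0.13,0,-0.175,0.008,1,0.005,0.015,0.156,0,-0.175,0.008,1,0.005,0.015,0.156,0,-0.175,0.008,1,0.005,0.015,0.156,0,-0.175,0.008,1],
)

```text
time_s: 2.9
eef_pos: [0.6042, 0.0349, 0.1296]
eef_rot: [0.054, 0.784, 0.615, -0.068]
wrist_force: [0.2, -0.3, 0.7]
opening: 0.996
grasp_force: 0.0
```

Emit:
carry_out(
  steps=[0,0,0,0,0,0,0.5,0,0,0,0,0,0,0.5,0,0,0,0,0,0,0,0,0,0,0,0,0,0,0,0,0,0,0,0,0,0,0,0,0,0,0,0,0,0,0,0,0,0,0,0,0,0,0,0,0,0],
)

```text
time_s: 3.7
eef_pos: [0.603, 0.0361, 0.13]
eef_rot: [0.054, 0.783, 0.615, -0.069]
wrist_force: [-9.7, 3.2, 12.8]
opening: 0.574
grasp_force: 60.1
```

Emit:
carry_out(
  steps=[-0.005,0,-0.025,0,0,0,0,-0.012,0,-0.067,0,0,0,0,-0.02,0,-0.117,0,0,0,0,-0.03,0,-0.167,0,0,0,0,-0.03,0,-0.167,0,0.14,0,0,-0.03,0,-0.167,0,0.28,0,0,-0.03,0,-0.167,0,0.42,0,0,-0.03,0,-0.167,0,0.56,0,0,-0.03,0,-0.167,0,0.7,0,0,-0.03,0,-0.167,0,0.84,0,0,-0.03,0,-0.167,0,0.98,0,0,-0.03,0,-0.167,0,1.12,0,0,-0.03,0,-0.167,0,1.222,0,0,-0.03,0,-0.167,0,1.222,0,0,-0.03,0,-0.167,0,1.222,0,0,-0.03,0,-0.167,0,1.222,0,0,-0.03,0,-0.167,0,1.222,0,0],
)

```text
time_s: 5.4
eef_pos: [0.6037, 0.0355, 0.2986]
eef_rot: [-0.307, 0.681, 0.536, 0.393]
wrist_force: [-0.2, -0.4, -0.5]
opening: 0.578
grasp_force: 62.3
```

```bash
python3 - <<'E'
from h import *
np.set_printoptions(precision=4,suppress=True)
o=ctrl.get_obs();print(o);print(rot(o['eef_rot']).as_matrix())
c,im=snap('side','s1.png');snap('wrist','w2.png')
cv2.imwrite('pics/c3.png',cv2.hconcat([cv2.resize(im[40:350,150:500],(400,354)),cv2.resize(cv2.imread('pics/w2.png'),(400,354))]))
E
```

```text
{'time_s': 5.4, 'q': array([-0.5055,  0.3345,  1.6964,  0.988 ,  1.551 , -0.5293]), 'dq': array([ 0.0001,  0.0026,  0.0036,  0.0045,  0.0037, -0.002 ]), 'joint_efforts': array([ -0.2006, -46.9564, -29.9565,   3.774 ,   2.1936,   0.0097]), 'eef_pos': array([0.6037, 0.0355, 0.2986]), 'eef_rot': array([-0.3074,  0.6809,  0.536 ,  0.3932]), 'wrist_force': array([-0.1908, -0.4122, -0.5356]), 'torque': array([-0.5438,  0.1676,  0.0124]), 'grasp_force': 62.331818640232086, 'opening': 0.5776540907927527}
[[ 0.1162  0.9717  0.2059]
 [ 0.4882 -0.2364  0.8401]
 [ 0.865   0.0029 -0.5018]]
```

View pics/c3.png

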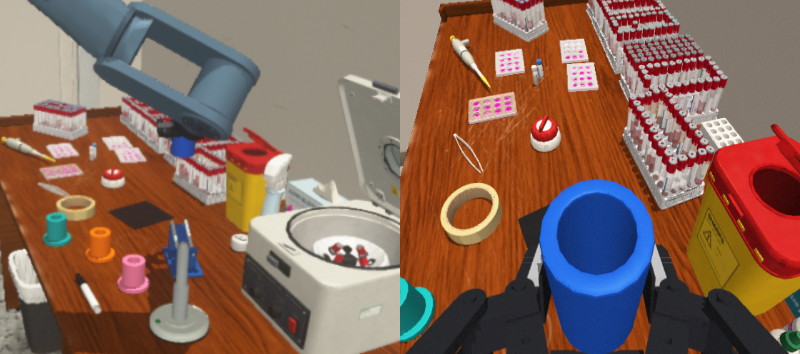

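```bash
cat > kin.py <<'E'
from h import *
from scipy.optimize import least_squares
D=[([1.0117,.1814,1.6077,0,1.3538,-.2063],[.1985,.5393,.3032],[-.0003,.1755,.9845,-.0006]),
([-.1418,.228,1.5921,.0001,1.3212,.0884],[.5875,.0351,.2842],[.0001,.7837,.6212,.0001]),
([-.5055,.3345,1.6964,.988,1.551,-.5293],[.6037,.0355,.2986],[-.3074,.6809,.536,.3932])]
y=lambda t:R.from_euler('y',t);zz=lambda t:R.from_euler('z',t)
def fk(q,P):
    h,L1,L2,o1,o2,L3=P
    A=zz(q[0]);B=A*y(q[1]);C=B*y(q[2]);E=C*zz(q[3]);F=E*y(q[4]);G=F*zz(q[5])*zz(np.pi/2)
    return A.apply([0,o1,h])+B.apply([0,0,L1])+C.apply([0,0,L2])+E.apply([0,o2,0])+F.apply([0,0,L3]),G,F
def res(P):return np.concatenate([fk(q,P)[0]-p for q,p,_ in D]+[.01*(np.array(P)-[.3,.4,.45,.06,.06,.25])])
P=least_squares(res,[.3,.4,.45,.06,.06,.25]).x
lo=np.array([-2.99,-.89,.3,-1.14,0,-3.12]);hi=np.array([2.99,2.07,2.58,4.28,2.63,3.12])
def ik(pos,M,q0):
    f=lambda q:np.concatenate([fk(q,P)[0]-pos,.3*(fk(q,P)[1].inv()*M).as_rotvec()])
    s=least_squares(f,np.clip(q0,lo+.01,hi-.01),bounds=(lo,hi));return s.x,np.linalg.norm(s.fun)
def side(az,down):  # tool pointing along az, 'down' below level, x up-ish
    a,e=np.radians(az),np.radians(down)
    z=np.array([np.cos(a)*np.cos(e),np.sin(a)*np.cos(e),-np.sin(e)]);yv=np.array([np.sin(a),-np.cos(a),0])
    return R.from_matrix(np.stack([np.cross(yv,z),yv,z],1))
E
python3 - <<'E'
from kin import *
np.set_printoptions(precision=3,suppress=True)
print(P,res(P)[:9],[ (rot(r).inv()*fk(q,P)[1]).magnitude() for q,_,r in D])
q0=D[2][0]
for nm,g in (('mat',[.597,.275,.051]),('tip',[.499,-.182,.24]),('home',[.499,-.182,.068])):
    for az in (76,60,45,30,10,-10):
        M=side(az,30);z=M.as_matrix()[:,2];pos=np.array(g)-.052*z
        q,e=ik(pos,M,q0);w=fk(q,P)[0]-fk(q,P)[2].apply([0,0,P[5]]);print(nm,az,q,round(e,4),'wrist',w)
E
```

```text
[0.368 0.302 0.522 0.115 0.003 0.248] [ 0.001  0.001 -0.    -0.002  0.     0.     0.001 -0.    -0.   ] [0.00011499308361850704, 0.00012376265124895415, 7.123327883686427e-05]
mat 76 [-0.176  0.675  1.78   1.267  1.133 -0.797] 0.0 wrist [0.534 0.023 0.201]
mat 60 [-0.141  0.534  1.997  1.544  0.934 -0.848] 0.0 wrist [0.467 0.05  0.201]
mat 45 [-0.056  0.433  2.146  1.902  0.751 -0.95 ] 0.0 wrist [0.413 0.091 0.201]
mat 30 [ 0.086  0.381  2.22   2.417  0.587 -1.166] 0.0 wrist [0.372 0.145 0.201]
mat 10 [ 0.317  0.408  2.176  3.402  0.5   -1.729] 0.0 wrist [0.341 0.23  0.201]
mat -10 [ 0.509  0.531  1.992  4.273  0.649 -2.222] 0.0 wrist [0.341 0.32  0.201]
tip 76 [-0.975  0.491  1.568  0.736  1.849 -0.817] 0.0 wrist [ 0.436 -0.434  0.39 ]
tip 60 [-1.049  0.295  1.815  0.855  1.687 -0.726] 0.0 wrist [ 0.369 -0.407  0.39 ]
tip 45 [-1.103  0.089  2.049  0.967  1.531 -0.64 ] 0.0 wrist [ 0.315 -0.366  0.39 ]
tip 30 [-1.134 -0.149  2.281  1.078  1.367 -0.534] 0.0 wrist [ 0.274 -0.312  0.39 ]
tip 10 [-1.108 -0.532  2.58   1.191  1.106 -0.309] 0.0002 wrist [ 0.243 -0.227  0.39 ]
tip -10 [-0.895 -0.594  2.58   1.133  0.693  0.076] 0.047 wrist [ 0.284 -0.169  0.41 ]
home 76 [-0.975  0.822  1.499  0.704  1.652 -0.993] 0.0 wrist [ 0.436 -0.434  0.218]
home 60 [-1.049  0.665  1.744  0.851  1.489 -0.952] 0.0 wrist [ 0.369 -0.407  0.218]
home 45 [-1.103  0.514  1.972  1.008  1.337 -0.933] 0.0 wrist [ 0.315 -0.366  0.218]
home 30 [-1.134  0.357  2.194  1.195  1.188 -0.93 ] 0.0 wrist [ 0.274 -0.312  0.218]
home 10 [-1.105  0.146  2.462  1.522  0.98  -0.944] 0.0 wrist [ 0.243 -0.227  0.218]
home -10 [-0.921  0.066  2.58   2.054  0.74  -1.055] 0.0159 wrist [ 0.254 -0.147  0.211]
```

```bash
cat > go.py <<'E'
from kin import *
def rel(g,M,off=.052):
    o=ctrl.get_obs();R0=rot(o['eef_rot']);pos=np.array(g)-off*M.as_matrix()[:,2]
    d=R0.inv().apply(pos-o['eef_pos']);w=(R0.inv()*M).as_rotvec()
    q,e=ik(pos,M,o['q']);print(np.round(d,4),np.round(w,4),'q',np.round(q,2),'err',round(e,4))
E
python3 - <<'E'
from go import *
M=side(60,30)
for z in (.13,.058,.053):rel([.597,.275,z],M)
E
```

```text
[-0.0288 -0.0761  0.2339] [-0.2454  0.0011  0.1445] q [-0.14  0.31  2.07  1.43  0.95 -0.66] err 0.0
[-0.0911 -0.0762  0.27  ] [-0.2454  0.0011  0.1445] q [-0.14  0.51  2.01  1.53  0.93 -0.83] err 0.0
[-0.0954 -0.0763  0.2725] [-0.2454  0.0011  0.1445] q [-0.14  0.53  2.    1.54  0.93 -0.84] err 0.0
```

Emit:
carry_out(
  steps=[-0.029,-0.076,0.234,-0.245,0.001,0.144,0,-0.029,-0.076,0.234,-0.245,0.001,0.144,0,-0.029,-0.076,0.234,-0.245,0.001,0.144,0,-0.029,-0.076,0.234,-0.245,0.001,0.144,0,-0.029,-0.076,0.234,-0.245,0.001,0.144,0,-0.029,-0.076,0.234,-0.245,0.001,0.144,0,-0.029,-0.076,0.234,-0.245,0.001,0.144,0,-0.029,-0.076,0.234,-0.245,0.001,0.144,0,-0.05,-0.076,0.246,-0.245,0.001,0.144,0,-0.07,-0.076,0.258,-0.245,0.001,0.144,0,-0.082,-0.076,0.265,-0.245,0.001,0.144,0,-0.091,-0.076,0.27,-0.245,0.001,0.144,0,-0.091,-0.076,0.27,-0.245,0.001,0.144,0,-0.091,-0.076,0.27,-0.245,0.001,0.144,0],
)

```text
time_s: 6.9
eef_pos: [0.5755, 0.2352, 0.0846]
eef_rot: [-0.25, 0.75, 0.432, 0.434]
wrist_force: [0.7, 0.9, -1.1]
opening: 0.576
grasp_force: 63.1
```

```bash
python3 - <<'E'
from h import *
snap('side','s2.png');snap('wrist','w3.png')
cv2.imwrite('pics/c4.png',cv2.hconcat([cv2.resize(cv2.imread('pics/s2.png')[140:290,190:370],(400,333)),cv2.resize(cv2.imread('pics/w3.png'),(400,333))]))
E
```

```text
(no output)
```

View pics/c4.png

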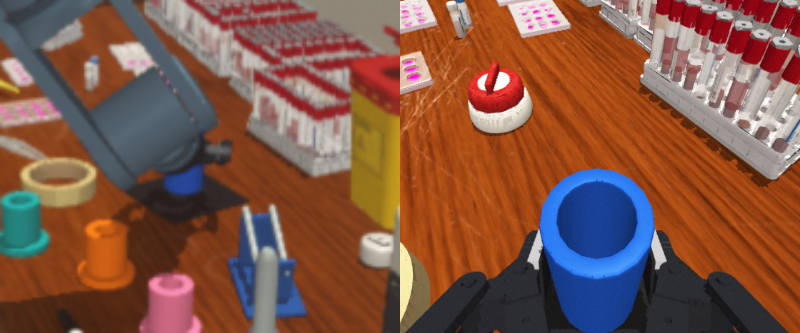

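The sleeve is upright over the mat, with the rim centred at (597,215) in the wrist half. I lower it gently.

Emit:
carry_out(
  steps=[-0.0017,0,0.001,0,0,0,0,-0.0034,0,0.002,0,0,0,0,-0.0051,0,0.003,0,0,0,0,-0.006,0,0.0035,0,0,0,0,-0.006,0,0.0035,0,0,0,0,-0.006,0,0.0035,0,0,0,0],
)

```text
time_s: 7.6
eef_pos: [0.5745, 0.236, 0.0767]
eef_rot: [-0.251, 0.75, 0.432, 0.433]
wrist_force: [1.8, -0.1, -1.3]
opening: 0.573
grasp_force: 63.1
```

Emit:
carry_out(
  steps=[-0.0009,0,0.0005,0,0,0,0,-0.0009,0,0.0005,0,0,0,0,-0.0009,0,0.0005,0,0,0,0],
)

```text
time_s: 7.9
eef_pos: [0.5745, 0.2359, 0.0757]
eef_rot: [-0.251, 0.75, 0.432, 0.433]
wrist_force: [0.3, -0.8, -0.8]
opening: 0.572
grasp_force: 63.1
```

Emit:
carry_out(
  steps=[-0.0009,0,0.0005,0,0,0,0,-0.0017,0,0.001,0,0,0,0,-0.0017,0,0.001,0,0,0,0],
)

```text
time_s: 8.2
eef_pos: [0.5745, 0.2359, 0.0736]
eef_rot: [-0.251, 0.75, 0.432, 0.433]
wrist_force: [-0.6, -0.0, -0.8]
opening: 0.574
grasp_force: 63.1
```

Emit:
carry_out(
  steps=[-0.0009,0,0.0005,0,0,0,0,-0.0017,0,0.001,0,0,0,0,-0.0017,0,0.001,0,0,0,0],
)

```text
time_s: 8.5
eef_pos: [0.575, 0.2363, 0.0732]
eef_rot: [-0.251, 0.749, 0.432, 0.434]
wrist_force: [-3.8, -1.3, 9.0]
opening: 0.575
grasp_force: 63.5
```

Emit:
carry_out(
  steps=[0,0,0,0,0,0,0.85,0,0,0,0,0,0,0.85,0,0,0,0,0,0,0.85,0,0,0,0,0,0,0.85,0,0,0,0,0,0,0.85,0,0,0,0,0,0,0.85,0,0,0,0,0,0,0.85,0,0,0,0,0,0,0.85,0,0,0,0,0,0,0.85,0,0,0,0,0,0,0.85],
)

```text
time_s: 9.5
eef_pos: [0.5745, 0.2359, 0.0717]
eef_rot: [-0.251, 0.75, 0.432, 0.433]
wrist_force: [-0.1, 1.1, -0.9]
opening: 0.851
grasp_force: 0.0
```

```bash
python3 - <<'E'
from h import *
snap('side','s3.png');snap('wrist','w4.png')
cv2.imwrite('pics/c5.png',cv2.hconcat([cv2.resize(cv2.imread('pics/s3.png')[190:250,230:320],(500,333)),cv2.resize(cv2.imread('pics/w4.png')[150:420,180:420],(296,333))]))
E
```

```text
(no output)
```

View pics/c5.png

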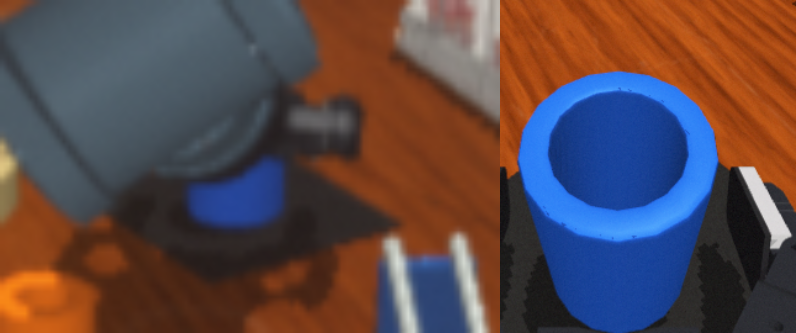

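The sleeve stands upright on the mat and is released; its rim is centred near (618,155) in the crop, with gaps at both pads. I close again and measure its axis in the tool frame.

Emit:
carry_out(
  steps=[0,0,0,0,0,0,0,0,0,0,0,0,0,0,0,0,0,0,0,0,0,0,0,0,0,0,0,0,0,0,0,0,0,0,0,0,0,0,0,0,0,0],
)

```text
time_s: 10.2
eef_pos: [0.5747, 0.2359, 0.072]
eef_rot: [-0.251, 0.75, 0.432, 0.433]
wrist_force: [0.3, -1.1, 2.7]
opening: 0.576
grasp_force: 61.8
```

```bash
cat > rim.py <<'E'
from h import *
np.set_printoptions(precision=4,suppress=True)
def rim(im,c,z,vmin=150,r=.025):
    hsv=cv2.cvtColor(im,cv2.COLOR_BGR2HSV);m=cv2.inRange(hsv,(100,150,40),(120,255,255))
    m=cv2.morphologyEx(m,cv2.MORPH_OPEN,np.ones((3,3)))
    cs=cv2.findContours(m,cv2.RETR_EXTERNAL,cv2.CHAIN_APPROX_NONE)[0];k=max(cs,key=cv2.contourArea)[:,0]
    y0=k[:,1].min();up=k[k[:,1]<y0+32]
    W=np.array([onz(c,p+0.,z)[:2] for p in up])
    A=np.c_[2*W,np.ones(len(W))];x=np.linalg.lstsq(A,(W**2).sum(1),rcond=None)[0]
    rr=np.sqrt(x[2]+x[0]**2+x[1]**2)
    from scipy.optimize import least_squares
    s=least_squares(lambda q:np.hypot(*(W-q).T)-r,x[:2]).x
    return x[:2],rr,s
if __name__=='__main__':
    o=ctrl.get_obs();c,im=snap('wrist','w5.png')
    R0=rot(o['eef_rot']);print(o['eef_pos'],o['opening'],o['wrist_force'],R0.as_matrix()[:,2])
    cc,rr,s=rim(im,c,.083);print('rim',cc,rr,s)
    d=np.array([*s,.043])-o['eef_pos'];print('sleeve centre in tool',R0.inv().apply(d))
E
python3 rim.py
```

```text
[0.5747 0.2359 0.072 ] 0.5756445607163052 [ 0.3153 -1.093   2.6561] [ 0.4332  0.7506 -0.499 ]
rim [0.5973 0.2737] 0.02387381591948519 [0.5967 0.2725]
sleeve centre in tool [-0.0038  0.0007  0.0514]
```

```bash
python3 - <<'E'
from m import *
np.set_printoptions(precision=4,suppress=True)
from scipy.optimize import least_squares
def base(c,im,lo,roi,z=.02):
    k=cv2.convexHull(blob(im,lo,(180,60,255),roi))[:,0].astype(float)
    m=cv2.fitEllipse(k.astype(np.float32))
    W=np.array([onz(c,p,z)[:2] for p in k]);s=least_squares(lambda q:np.hypot(*(W-q[:2]).T)-q[2],[.5,-.18,.054],loss='soft_l1',f_scale=.001).x
    return m,s
print('top',base(t,ti,(0,0,150),(370,215,420,265)))
print('side',base(s,si,(0,0,140),(275,306,340,345)))
w=None
for P in ([.499,-.182],[.504,-.182],[.499,-.177]):print(P,proj(t,[*P,.172]),proj(s,[*P,.172]),proj(s,[*P,.1]))
# spindle column edges in side view: darker/gray vs wood (low saturation)
h=cv2.cvtColor(si,cv2.COLOR_BGR2HSV)
for r in (252,256,262,270,280,300):
    x=np.flatnonzero(h[r,295:330,1]<70)+295;print('side',r,x.min() if len(x) else 0,x.max() if len(x) else 0)
for r in range(246,258):
    x=np.flatnonzero(h[r,300:320,1]<70)+300;print(r,list(x),end=' ')
ht=cv2.cvtColor(ti,cv2.COLOR_BGR2HSV);print()
for r in range(230,247):print(r,[int(v) for v in ht[r,396:420,2]])
E
```

```text
top (((394.584228515625, 238.37094116210938), (37.500789642333984, 37.81655502319336), 144.16647338867188), array([ 0.4988, -0.1779,  0.0525]))
side (((306.62176513671875, 321.7478942871094), (34.44606399536133, 52.04216766357422), 93.97422790527344), array([ 0.4937, -0.1948,  0.0564]))
[0.499, -0.182] [[413.4384 237.4852]] [[310.2359 252.3834]] [[308.5311 284.2153]]
[0.504, -0.182] [[413.4334 235.3892]] [[312.5896 251.9727]] [[310.8179 283.7649]]
[0.499, -0.177] [[411.3842 237.4575]] [[309.165  251.2201]] [[307.5003 282.9647]]
side 252 308 312
side 256 306 314
side 262 305 319
side 270 296 314
side 280 304 313
side 300 302 314
246 [] 247 [] 248 [] 249 [] 250 [] 251 [np.int64(309), np.int64(310), np.int64(311)] 252 [np.int64(308), np.int64(309), np.int64(310), np.int64(311), np.int64(312)] 253 [np.int64(307), np.int64(308), np.int64(309), np.int64(310), np.int64(311), np.int64(312), np.int64(313)] 254 [np.int64(306), np.int64(307), np.int64(308), np.int64(309), np.int64(310), np.int64(311), np.int64(312), np.int64(313)] 255 [np.int64(306), np.int64(307), np.int64(308), np.int64(309),
[... 1673 characters left out ...]
 74, 73, 73, 73, 71, 84, 108, 105, 105, 109, 111, 112, 107, 104, 105, 112, 113, 114, 113]
242 [72, 71, 73, 75, 75, 70, 73, 70, 77, 106, 148, 178, 176, 176, 175, 171, 163, 144, 120, 113, 115, 115, 113, 111]
243 [106, 94, 96, 95, 93, 95, 102, 134, 147, 160, 198, 206, 206, 205, 205, 201, 193, 146, 107, 111, 111, 111, 108, 108]
244 [150, 133, 134, 135, 134, 132, 148, 198, 199, 188, 204, 202, 202, 201, 202, 196, 185, 142, 103, 107, 111, 112, 108, 109]
245 [148, 145, 145, 144, 143, 143, 160, 207, 198, 203, 203, 202, 201, 202, 200, 191, 162, 123, 113, 111, 114, 115, 114, 114]
246 [142, 144, 141, 143, 142, 139, 160, 208, 198, 201, 203, 203, 201, 201, 198, 188, 148, 110, 115, 115, 115, 115, 114, 113]
```

```bash
cat >> go.py <<'E'
ST=np.array([-.0038,0,.0514])
def relc(c,M,st=ST):
    o=ctrl.get_obs();R0=rot(o['eef_rot']);pos=np.array(c)-M.apply(st)
    d=R0.inv().apply(pos-o['eef_pos']);w=(R0.inv()*M).as_rotvec()
    q,e=ik(pos,M,o['q']);print(np.round(d,4),np.round(w,4),'pos',np.round(pos,4),'q',np.round(q,2),'err',round(e,4))
E
python3 - <<'E'
from go import *
M=side(60,30);M0=rot(ctrl.get_obs()['eef_rot'])
relc([.597,.273,.26],M);relc([.55,.05,.26],M);relc([.4985,-.181,.26],M)
E
```

```text
[ 0.1884  0.0005 -0.1077] [-0.0001 -0.0011 -0.0014] pos [0.5757 0.2361 0.289 ] q [-0.14  0.    2.08  1.24  1.02 -0.32] err 0.0
[ 0.0804  0.0714 -0.2955] [-0.0001 -0.0011 -0.0014] pos [0.5287 0.0131 0.289 ] q [-0.65 -0.05  2.14  1.05  1.42 -0.51] err 0.0
[-0.0322  0.1424 -0.4912] [-0.0001 -0.0011 -0.0014] pos [ 0.4772 -0.2179  0.289 ] q [-1.04  0.25  1.82  0.86  1.71 -0.69] err 0.0
```

Emit:
carry_out(
  steps=[0.013,0,-0.0075,0,0,0,0,0.05,0,-0.029,0,0,0,0,0.09,0,-0.052,0,0,0,0,0.13,0,-0.075,0,0,0,0,0.17,0,-0.098,0,0,0,0,0.188,0,-0.108,0,0,0,0,0.172,0.01,-0.137,0,0,0,0,0.153,0.023,-0.17,0,0,0,0,0.134,0.036,-0.203,0,0,0,0,0.115,0.049,-0.235,0,0,0,0,0.096,0.061,-0.268,0,0,0,0,0.077,0.073,-0.301,0,0,0,0,0.058,0.085,-0.334,0,0,0,0,0.039,0.097,-0.367,0,0,0,0,0.02,0.109,-0.4,0,0,0,0,0.001,0.121,-0.433,0,0,0,0,-0.014,0.131,-0.459,0,0,0,0,-0.026,0.139,-0.48,0,0,0,0,-0.032,0.142,-0.491,0,0,0,0,-0.032,0.142,-0.491,0,0,0,0],
)

```text
time_s: 12.25
eef_pos: [0.4766, -0.2186, 0.2885]
eef_rot: [-0.25, 0.751, 0.432, 0.433]
wrist_force: [0.2, -0.1, -1.8]
opening: 0.572
grasp_force: 62.6
```

Emit:
carry_out(
  steps=[0,0,0,0,0,0,0,0,0,0,0,0,0,0,0,0,0,0,0,0,0],
)

```text
time_s: 12.55
eef_pos: [0.477, -0.2161, 0.289]
eef_rot: [-0.251, 0.75, 0.433, 0.433]
wrist_force: [0.6, 0.4, -1.8]
opening: 0.571
grasp_force: 62.6
```

```bash
python3 - <<'E'
from go import *
np.set_printoptions(precision=4,suppress=True)
o=ctrl.get_obs();c=o['eef_pos']+rot(o['eef_rot']).apply(ST);print(o['time_s'],o['q'],'sleeve',c)
a,sd=snap('side','s4.png');b,tp=snap('top','t4.png');w,wi=snap('wrist','w6.png')
print(proj(w,[.4985,-.181,.172]),proj(a,c),proj(b,c))
cv2.imwrite('pics/c6.png',cv2.hconcat([cv2.resize(sd[180:360,230:400],(378,400)),cv2.resize(wi,(420,400))]))
E
```

```text
12.55 [-1.0422  0.2847  1.7868  0.8617  1.7097 -0.6923] sleeve [ 0.4983 -0.1791  0.26  ]
[[275.8941 398.2742]] [[311.4006 210.1345]] [[424.989  237.2133]]
```

View pics/c6.png

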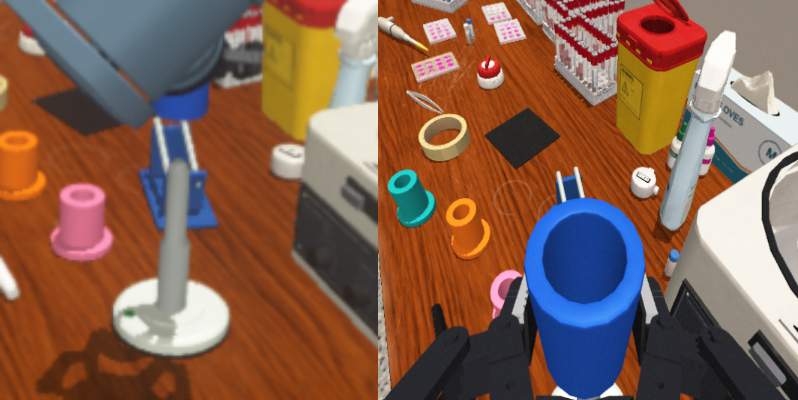

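Sleeve is above the spindle (the tip is at (177,165) in the side crop and the sleeve's bottom edge near (182,115)). I compare them numerically in the side and top views.

```bash
python3 - <<'E'
from go import *
np.set_printoptions(precision=4,suppress=True)
o=ctrl.get_obs();c=o['eef_pos']+rot(o['eef_rot']).apply(ST)
for n,f,roi in (('side','s4.png',(290,190,330,236)),('top','t4.png',(405,215,450,260))):
    k=cam(n);im=cv2.imread('pics/'+f);x0,y0,x1,y1=roi
    m=cv2.inRange(cv2.cvtColor(im,cv2.COLOR_BGR2HSV),(100,150,40),(120,255,255))[y0:y1,x0:x1]
    for r in range(0,y1-y0,2):
        x=np.flatnonzero(m[r]);
        if len(x):print(n,r+y0,x.min()+x0,x.max()+x0)
    ring=np.array([[.025*np.cos(a),.025*np.sin(a),0] for a in np.linspace(0,2*np.pi,60)])
    for dz in (-.04,.04):
        p=proj(k,c+ring+[0,0,dz]);print(n,dz,p.min(0),p.max(0))
E
```

```text
side 218 322 322
side 220 318 322
side 222 313 322
side 224 302 322
side 226 299 322
side 228 300 322
side 230 300 321
side 232 303 319
side -0.04 [297.3817 223.8545] [323.7725 235.4468]
side 0.04 [298.9132 185.3116] [326.1823 195.4424]
top 225 425 426
top 227 417 435
top 229 412 437
top 231 410 440
top 233 409 440
top 235 408 440
top 237 408 441
top 239 408 441
top 241 409 440
top 243 410 439
top 245 417 437
top 247 421 435
top -0.04 [408.3537 226.4447] [429.9391 248.534 ]
top 0.04 [420.1412 224.7979] [443.7185 249.0536]
```

Emit:
carry_out(
  steps=[-0.001,0.001,-0.0015,0,0,0,0,-0.014,0.001,0.006,0,0,0,0,-0.027,0.001,0.0135,0,0,0,0,-0.04,0.001,0.021,0,0,0,0,-0.053,0.001,0.0285,0,0,0,0,-0.066,0.001,0.036,0,0,0,0,-0.08,0.001,0.044,0,0,0,0,-0.091,0.001,0.0505,0,0,0,0,-0.096,0.001,0.0535,0,0,0,0,-0.096,0.001,0.0535,0,0,0,0,-0.096,0.001,0.0535,0,0,0,0],
)

```text
time_s: 13.8
eef_pos: [0.477, -0.2194, 0.1794]
eef_rot: [-0.25, 0.75, 0.432, 0.433]
wrist_force: [0.0, 0.2, -0.5]
opening: 0.576
grasp_force: 62.6
```

```bash
python3 - <<'E'
from go import *
np.set_printoptions(precision=4,suppress=True)
o=ctrl.get_obs();c=o['eef_pos']+rot(o['eef_rot']).apply(ST);print(o['time_s'],'sleeve',c,o['wrist_force'])
w,wi=snap('wrist','w7.png');sd=snap('side','s5.png')[1]
print(proj(w,[[.4985,-.181,.172],[.4985,-.181,.164],[*c[:2],c[2]+.04]]))
cv2.imwrite('pics/c7.png',cv2.hconcat([cv2.resize(sd[210:350,250:370],(343,400)),cv2.resize(wi[180:420,160:420],(433,400))]))
E
```

```text
13.8 sleeve [ 0.4983 -0.1825  0.1505] [ 0.0087  0.1909 -0.4763]
[[271.4245 296.5496]
 [271.6217 307.642 ]
 [272.7778 270.3743]]
```

View pics/c7.png

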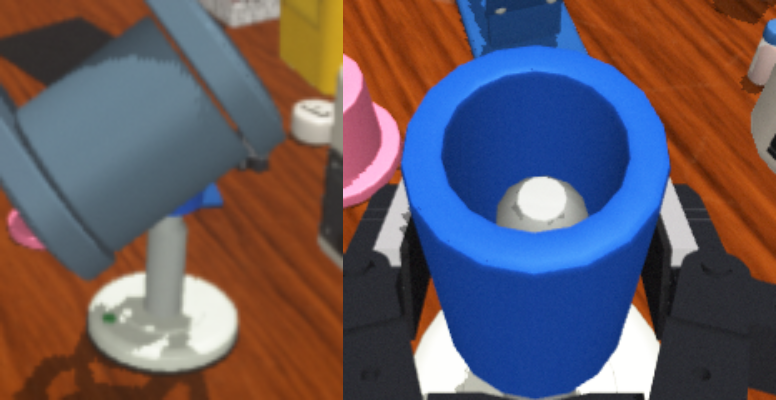

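The tip is visible inside the bore at crop (541,198), about 1 mm to the right of the rim centre and slightly ahead. I apply a small correction and go on down in two parts.

Emit:
carry_out(
  steps=[0.0008,0.001,0.0013,0,0,0,0,-0.008,0.001,0.0065,0,0,0,0,-0.016,0.001,0.011,0,0,0,0,-0.024,0.001,0.0155,0,0,0,0,-0.032,0.001,0.02,0,0,0,0,-0.04,0.001,0.025,0,0,0,0,-0.047,0.001,0.029,0,0,0,0,-0.047,0.001,0.029,0,0,0,0],
)

```text
time_s: 14.7
eef_pos: [0.4781, -0.2181, 0.1226]
eef_rot: [-0.251, 0.75, 0.432, 0.433]
wrist_force: [-1.3, -0.6, -1.6]
opening: 0.574
grasp_force: 62.6
```

Emit:
carry_out(
  steps=[-0.007,0,0.004,0,0,0,0,-0.014,0,0.008,0,0,0,0,-0.02,0,0.0115,0,0,0,0,-0.024,0,0.0138,0,0,0,0,-0.026,0,0.015,0,0,0,0,-0.026,0,0.015,0,0,0,0],
)

```text
time_s: 15.3
eef_pos: [0.4783, -0.2183, 0.0935]
eef_rot: [-0.251, 0.75, 0.432, 0.433]
wrist_force: [-0.1, -0.3, -1.7]
opening: 0.576
grasp_force: 62.6
```

Emit:
carry_out(
  steps=[-0.0009,0,0.0005,0,0,0,0,-0.0017,0,0.001,0,0,0,0,-0.0017,0,0.001,0,0,0,0],
)

```text
time_s: 15.6
eef_pos: [0.4785, -0.2184, 0.0921]
eef_rot: [-0.25, 0.75, 0.432, 0.433]
wrist_force: [-0.5, -1.8, -1.0]
opening: 0.575
grasp_force: 62.7
```

Emit:
carry_out(
  steps=[-0.0009,0,0.0005,0,0,0,0,-0.0017,0,0.001,0,0,0,0,-0.0022,0,0.0013,0,0,0,0,-0.0022,0,0.0013,0,0,0,0],
)

```text
time_s: 16.0
eef_pos: [0.4784, -0.2183, 0.0893]
eef_rot: [-0.251, 0.75, 0.432, 0.433]
wrist_force: [-0.3, -2.6, -0.1]
opening: 0.574
grasp_force: 62.8
```

Emit:
carry_out(
  steps=[-0.0009,0,0.0005,0,0,0,0,-0.0009,0,0.0005,0,0,0,0],
)

```text
time_s: 16.2
eef_pos: [0.4784, -0.2183, 0.0889]
eef_rot: [-0.251, 0.75, 0.432, 0.433]
wrist_force: [-2.5, -2.4, 5.9]
opening: 0.576
grasp_force: 63.0
```

Emit:
carry_out(
  steps=[0,0,0,0,0,0,0.9,0,0,0,0,0,0,0.9,0,0,0,0,0,0,0.9,0,0,0,0,0,0,0.9,0,0,0,0,0,0,0.9,0,0,0,0,0,0,0.9,0,0,0,0,0,0,0.9,0,0,0,0,0,0,0.9],
)

```text
time_s: 17.0
eef_pos: [0.4784, -0.2182, 0.0883]
eef_rot: [-0.251, 0.75, 0.432, 0.433]
wrist_force: [1.1, -0.2, -0.2]
opening: 0.899
grasp_force: 0.0
```

```bash
python3 - <<'E'
from rim import *
o=ctrl.get_obs();c,im=snap('wrist','w8.png');print(o['eef_pos'],o['wrist_force'],rim(im,c,.100),'pred from tool',o['eef_pos']+rot(o['eef_rot']).apply([-.0038,0,.0514]))
E
```

```text
[ 0.4784 -0.2182  0.0883] [ 1.0671 -0.1682 -0.1622] (array([ 0.505 , -0.1739]), np.float64(0.01775263383822374), array([ 0.4981, -0.1855])) pred from tool [ 0.4997 -0.1812  0.0594]
```

```bash
cat >> go.py <<'E'
def down(az):  # tool down, tool y along az
    a=np.radians(az);z=np.array([0,0,-1.]);yv=np.array([np.cos(a),np.sin(a),0])
    return R.from_matrix(np.stack([np.cross(yv,z),yv,z],1))
E
python3 - <<'E'
from go import *
o=ctrl.get_obs();p=np.array(o['eef_pos']);M0=rot(o['eef_rot'])
relc(p+M0.apply([0,0,-.12]),M0,np.zeros(3))
relc(p+M0.apply([0,0,-.12])+[0,0,.2],M0,np.zeros(3))
for az in (-30,-10,-50):relc([.441,.111,.29],down(az),np.zeros(3))
relc([.499,-.181,.30],down(-30),np.zeros(3))
E
```

```text
[-0.    0.   -0.12] [0. 0. 0.] pos [ 0.4264 -0.3082  0.1483] q [-1.2   0.64  1.64  0.75  1.66 -0.93] err 0.0
[ 0.1733 -0.0003 -0.2199] [0. 0. 0.] pos [ 0.4264 -0.3082  0.3483] q [-1.2   0.3   1.64  0.8   1.9  -0.69] err 0.0
[ 0.3074 -0.1974  0.1302] [-0.0012 -1.0479 -0.0013] pos [0.441 0.111 0.29 ] q [-0.02 -0.23  2.04 -0.    1.33  0.51] err 0.0
[ 0.3074 -0.1974  0.1302] [ 0.1817 -1.0371 -0.3177] pos [0.441 0.111 0.29 ] q [-0.02 -0.23  2.04  0.    1.33  0.16] err 0.0
[ 0.3074 -0.1974  0.1302] [-0.184  -1.0366  0.3151] pos [0.441 0.111 0.29 ] q [-0.02 -0.23  2.04  0.    1.33  0.86] err 0.0
[ 0.2046 -0.0011 -0.0689] [-0.0012 -1.0479 -0.0013] pos [ 0.499 -0.181  0.3  ] q [-0.57  0.03  1.77  0.    1.34 -0.05] err 0.0
```

Emit:
carry_out(
  steps=[0,0,-0.02,0,0,0,1,0,0,-0.06,0,0,0,1,0,0,-0.1,0,0,0,1,0,0,-0.12,0,0,0,1,0.043,0,-0.145,0,0,0,1,0.086,0,-0.17,0,0,0,1,0.13,0,-0.195,0,0,0,1,0.173,0,-0.22,0,0,0,1,0.307,-0.197,0.13,0,-1.047,0,1,0.307,-0.197,0.13,0,-1.047,0,1,0.307,-0.197,0.13,0,-1.047,0,1,0.307,-0.197,0.13,0,-1.047,0,1,0.307,-0.197,0.13,0,-1.047,0,1,0.307,-0.197,0.13,0,-1.047,0,1,0.307,-0.197,0.13,0,-1.047,0,1,0.307,-0.197,0.13,0,-1.047,0,1,0.307,-0.197,0.13,0,-1.047,0,1,0.307,-0.197,0.13,0,-1.047,0,1,0.307,-0.197,0.13,0,-1.047,0,1,0.307,-0.197,0.13,0,-1.047,0,1],
)

```text
time_s: 19.05
eef_pos: [0.4415, 0.1093, 0.2902]
eef_rot: [-0.001, 0.867, 0.499, 0.0]
wrist_force: [-0.3, -0.6, -0.5]
opening: 1.004
grasp_force: 0.0
```

```bash
python3 - <<'E'
from h import *
np.set_printoptions(precision=4,suppress=True)
o=ctrl.get_obs();print(o['time_s'],o['eef_pos'],rot(o['eef_rot']).as_matrix(),o['q'])
c,im=snap('wrist','w9.png');t=snap('top','t9.png')[1];s=snap('side','s9.png')[1]
cv2.imwrite('pics/c8.png',cv2.hconcat([cv2.resize(im,(440,330)),cv2.resize(s[200:340,250:400],(354,330))]))
m=cv2.inRange(cv2.cvtColor(im,cv2.COLOR_BGR2HSV),(12,190,150),(24,255,255))
for k in cv2.findContours(m,cv2.RETR_CCOMP,cv2.CHAIN_APPROX_NONE)[0]:
    if cv2.contourArea(k)>150:
        e=cv2.fitEllipse(k);print(cv2.contourArea(k),e,onz(c,e[0],.06),onz(c,e[0],.01))
E
```

```text
19.05 [0.4415 0.1093 0.2902] [[ 0.5019  0.8649 -0.0004]
 [ 0.8649 -0.5019  0.0009]
 [ 0.0006 -0.0008 -1.    ]] [-0.0199 -0.0834  1.9114  0.001   1.3141  0.5057]
182.0 ((336.6812438964844, 215.8847198486328), (7.975240707397461, 69.92110443115234), 151.0571746826172) [0.476  0.0656 0.06  ] [0.4746 0.0463 0.01  ]
3872.5 ((277.0583801269531, 176.77696228027344), (65.29703521728516, 85.91674041748047), 172.9309844970703) [0.4496 0.1197 0.06  ] [0.4438 0.1094 0.01  ]
225.5 ((277.0909118652344, 183.75025939941406), (12.896573066711426, 22.23797607421875), 91.6245346069336) [0.4467 0.1147 0.06  ] [0.4405 0.1035 0.01  ]
210.0 ((262.7567138671875, 47.27122497558594), (11.589717864990234, 52.037654876708984), 154.5126953125) [0.4888 0.208  0.06  ] [0.4896 0.2124 0.01  ]
160.5 ((243.29432678222656, 14.65655517578125), (12.994559288024902, 38.6932373046875), 152.2021484375) [0.4877 0.233  0.06  ] [0.4883 0.2416 0.01  ]
720.5 ((198.13189697265625, 31.401033401489258), (14.667229652404785, 95.492919921875), 153.73104858398438) [0.4541 0.2402 0.06  ] [0.4491 0.25   0.01  ]
```

View pics/c8.png

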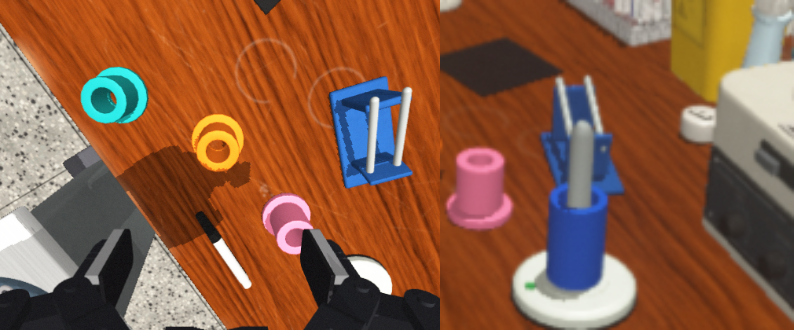

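The side view shows the sleeve home on the spindle base, (577,235) in the crop. The wrist view shows the orange collar, flange behind its neck top, near (217,150). I fit its circles.

```bash
python3 - <<'E'
from h import *
from scipy.optimize import least_squares
np.set_printoptions(precision=4,suppress=True)
c=cam('wrist');im=cv2.imread('pics/w9.png')
m=cv2.inRange(cv2.cvtColor(im,cv2.COLOR_BGR2HSV),(12,170,120),(26,255,255))
k=[k for k in cv2.findContours(m,cv2.RETR_EXTERNAL,cv2.CHAIN_APPROX_NONE)[0] if cv2.pointPolygonTest(cv2.convexHull(k),(276,165),False)>0 and cv2.contourArea(k)>1000][0][:,0].astype(float)
print(k.min(0),k.max(0))
for nm,sel,z,r in (('neck',k[:,1]>k[:,1].max()-18,.06,.023),('flange',k[:,1]<k[:,1].min()+22,.01,.032)):
    W=np.array([onz(c,p,z)[:2] for p in k[sel]]);s=least_squares(lambda q:np.hypot(*(W-q).T)-r,W.mean(0),loss='soft_l1',f_scale=.001);print(nm,s.x,np.sqrt(np.mean(s.fun**2)))
t=cam('top')
ti=cv2.imread('pics/top0.png');m=cv2.inRange(cv2.cvtColor(ti,cv2.COLOR_BGR2HSV),(8,150,120),(24,255,255));m[:, :265]=0;m[:,315:]=0;m[:235]=0;m[280:]=0
k=max(cv2.findContours(m,cv2.RETR_EXTERNAL,cv2.CHAIN_APPROX_NONE)[0],key=cv2.contourArea)[:,0]
W=np.array([onz(t,p+0.,.01)[:2] for p in k]);print('top',least_squares(lambda q:np.hypot(*(W-q[:2]).T)-q[2],[.44,.11,.032],loss='soft_l1',f_scale=.001).x)
E
```

```text
[242. 122.] [310. 218.]
neck [0.4445 0.1087] 0.0017428715904872693
flange [0.4924 0.1462] 0.0028180909830930693
top [0.434  0.1107 0.054 ]
```

```bash
python3 - <<'E'
from h import *
from scipy.optimize import least_squares
np.set_printoptions(precision=4,suppress=True)
c=cam('wrist');im=cv2.imread('pics/w9.png')
m=cv2.inRange(cv2.cvtColor(im,cv2.COLOR_BGR2HSV),(14,200,190),(26,255,255))
m=cv2.morphologyEx(m,cv2.MORPH_OPEN,np.ones((5,5)))
n,l,st,ce=cv2.connectedComponentsWithStats(m);i=[i for i in range(1,n) if abs(ce[i][0]-276)<20 and abs(ce[i][1]-176)<25 and st[i][4]>500];print([st[j] for j in i])
m=np.isin(l,i).astype(np.uint8)
k=np.concatenate(cv2.findContours(m,cv2.RETR_EXTERNAL,cv2.CHAIN_APPROX_NONE)[0])[:,0].astype(float)
k=cv2.convexHull(k.astype(np.float32))[:,0].astype(float)
for nm,sel,z,r in (('neck',k[:,1]>k[:,1].max()-22,.06,.023),('flange',k[:,1]<k[:,1].min()+28,.01,.032)):
    W=np.array([onz(c,p+.0,z)[:2] for p in k[sel]]);s=least_squares(lambda q:np.hypot(*(W-q).T)-r,[.443,.110],loss='soft_l1',f_scale=.001);print(nm,s.x,np.sqrt(np.mean(s.fun**2)),len(W))
E
```

```text
[array([266, 179,  43,  38, 562], dtype=int32)]
neck [0.4451 0.1099] 0.0012149395777763584 9
flange [0.4288 0.0826] 0.0039772057172774355 6
```

Emit:
carry_out(
  steps=[0.0015,0.0015,0.04,0,0,0,1,0.0015,0.0015,0.08,0,0,0,1,0.0015,0.0015,0.11,0,0,0,1,0.0015,0.0015,0.14,0,0,0,1,0.0015,0.0015,0.165,0,0,0,1,0.0015,0.0015,0.185,0,0,0,1,0.0015,0.0015,0.193,0,0,0,1,0.0015,0.0015,0.193,0,0,0,1,0.0015,0.0015,0.193,0,0,0,0,0.0015,0.0015,0.193,0,0,0,0,0.0015,0.0015,0.193,0,0,0,0,0.0015,0.0015,0.193,0,0,0,0,0.0015,0.0015,0.193,0,0,0,0,0.0015,0.0015,0.193,0,0,0,0,0.0015,0.0015,0.193,0,0,0,0],
)

```text
time_s: 20.7
eef_pos: [0.444, 0.1113, 0.0982]
eef_rot: [-0.0, 0.866, 0.5, 0.001]
wrist_force: [-1.6, -0.4, 6.6]
opening: 0.523
grasp_force: 60.9
```

```bash
python3 - <<'E'
from h import *
from scipy.optimize import least_squares
np.set_printoptions(precision=4,suppress=True)
o=ctrl.get_obs();R0=rot(o['eef_rot']);print(o['eef_pos'],o['opening'],o['wrist_force'],o['torque'])
c,im=snap('wrist','w10.png')
h=cv2.cvtColor(im,cv2.COLOR_BGR2HSV);m=cv2.inRange(h,(13,150,120),(26,255,255))
print(proj(c,[*o['eef_pos'][:2],.06]))
# bore ellipse = hole in ring
k,hi=cv2.findContours(m,cv2.RETR_CCOMP,cv2.CHAIN_APPROX_NONE)
for j in range(len(k)):
    a=cv2.contourArea(k[j])
    if a>400 and len(k[j])>20:print(a,hi[0][j][3],cv2.boundingRect(k[j]),cv2.fitEllipse(k[j]),onz(c,cv2.fitEllipse(k[j])[0],.06))
E
```

```text
[0.444  0.1113 0.0982] 0.5227786345832933 [-1.626  -0.4487  6.5663] [-0.0731  0.3692 -0.0375]
[[273.6844 344.5344]]
4154.0 -1 (212, 292, 127, 108) ((275.2720947265625, 347.6730651855469), (93.62609100341797, 108.98777770996094), 82.80172729492188) [0.4439 0.11   0.06  ]
2706.0 -1 (214, 216, 128, 61) ((278.05743408203125, 262.11614990234375), (84.49962615966797, 113.1126708984375), 96.80728149414062) [0.4608 0.1375 0.06  ]
```

View pics/w10.png

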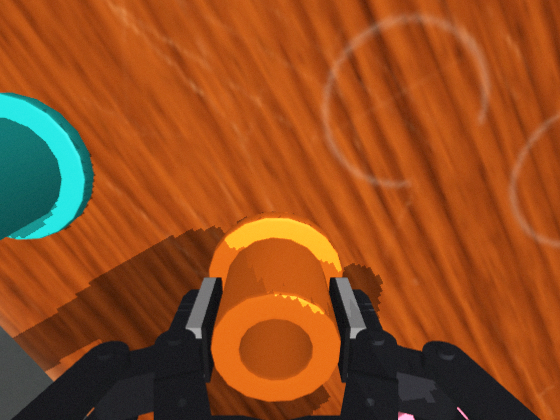

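The picture shows the orange collar gripped at the neck, its ring centre at (275,347), upright, with the flange down. I'm over the ten-picture viewing limit now, so from here on I use numbers only. Next I lift and move above the spindle.

Emit:
carry_out(
  steps=[0,0,-0.015,0,0,0,0,0,0,-0.05,0,0,0,0,0,0,-0.09,0,0,0,0,0,0,-0.13,0,0,0,0,0,0,-0.17,0,0,0,0,0,0,-0.2,0,0,0,0,-0.023,0.02,-0.2,0,0,0,0,-0.05,0.044,-0.2,0,0,0,0,-0.078,0.068,-0.2,0,0,0,0,-0.106,0.092,-0.2,0,0,0,0,-0.134,0.116,-0.2,0,0,0,0,-0.162,0.14,-0.2,0,0,0,0,-0.19,0.164,-0.2,0,0,0,0,-0.212,0.183,-0.2,0,0,0,0,-0.2244,0.1944,-0.2,0,0,0,0,-0.2244,0.1944,-0.2,0,0,0,0,-0.2244,0.1944,-0.2,0,0,0,0,-0.2244,0.1944,-0.2,0,0,0,0,-0.2244,0.1944,-0.2,0,0,0,0],
)

```text
time_s: 22.65
eef_pos: [0.4992, -0.1793, 0.2963]
eef_rot: [-0.001, 0.866, 0.5, 0.0]
wrist_force: [0.4, -0.0, -1.9]
opening: 0.523
grasp_force: 61.6
```

```bash
python3 - <<'E'
from h import *
np.set_printoptions(precision=4,suppress=True)
o=ctrl.get_obs();p=o['eef_pos'];print(o['time_s'],p,rot(o['eef_rot']).as_matrix()[:,2],o['wrist_force'])
c,im=snap('side','s11.png');h=cv2.cvtColor(im,cv2.COLOR_BGR2HSV)
m=cv2.inRange(h,(5,170,110),(24,255,255))
xc=p[:2]-.0012*np.array([.5,.866])
q=proj(c,[*xc,p[2]-.0982+.005]);print('pred flange',q,'tip pred',proj(c,[.4995,-.1812,.172]),'1mm x',proj(c,[xc[0]+.001,xc[1],p[2]-.093])-q)
x0,y0=q[0].astype(int)
for r in range(y0-30,y0+24,3):
    x=np.flatnonzero((h[r,x0-22:x0+23,0]<20)&(h[r,x0-22:x0+23,1]>215)&(h[r,x0-22:x0+23,2]>150))+x0-22
    g=np.flatnonzero(h[r,x0-22:x0+23,1]<60)+x0-22
    print(r,(x.min(),x.max(),len(x)) if len(x) else 0,'grey',(g.min(),g.max(),len(g)) if len(g) else 0)
E
```

```text
22.65 [ 0.4992 -0.1793  0.2963] [-0.001   0.0018 -1.    ] [ 0.4285 -0.0243 -1.8859]
pred flange [[310.4369 237.6695]] tip pred [[310.2996 252.1556]] 1mm x [[ 0.4817 -0.1717]]
207 0 grey (np.int64(293), np.int64(332), 21)
210 (np.int64(301), np.int64(318), 18) grey (np.int64(294), np.int64(332), 15)
213 (np.int64(300), np.int64(322), 23) grey (np.int64(293), np.int64(332), 15)
216 (np.int64(300), np.int64(322), 23) grey (np.int64(293), np.int64(332), 14)
219 (np.int64(300), np.int64(321), 22) grey (np.int64(293), np.int64(328), 10)
222 (np.int64(300), np.int64(321), 22) grey (np.int64(294), np.int64(328), 10)
225 (np.int64(300), np.int64(321), 22) grey (np.int64(295), np.int64(326), 7)
228 (np.int64(299), np.int64(321), 23) grey (np.int64(295), np.int64(325), 4)
231 (np.int64(299), np.int64(321), 23) grey 0
234 (np.int64(294), np.int64(325), 32) grey 0
237 (np.int64(294), np.int64(326), 33) grey 0
240 (np.int64(294), np.int64(326), 33) grey 0
243 (np.int64(295), np.int64(325), 31) grey 0
246 (np.int64(306), np.int64(321), 15) grey 0
249 0 grey (np.int64(302), np.int64(317), 8)
252 0 grey (np.int64(303), np.int64(317), 11)
255 0 grey (np.int64(297), np.int64(318), 17)
258 0 grey (np.int64(306), np.int64(314), 9)
```

Emit:
carry_out(
  steps=[-0.0003,0.0005,0.008,0,0,0,0,-0.0003,0.0005,0.016,0,0,0,0,-0.0003,0.0005,0.022,0,0,0,0,-0.0003,0.0005,0.027,0,0,0,0,-0.0003,0.0005,0.031,0,0,0,0,-0.0003,0.0005,0.034,0,0,0,0,-0.0003,0.0005,0.034,0,0,0,0],
)

```text
time_s: 23.4
eef_pos: [0.4995, -0.1809, 0.2618]
eef_rot: [-0.001, 0.866, 0.5, 0.0]
wrist_force: [0.9, 0.2, -2.5]
opening: 0.531
grasp_force: 61.6
```

Emit:
carry_out(
  steps=[0,0,0.003,0,0,0,0,0,0,0.006,0,0,0,0,0,0,0.009,0,0,0,0,0,0,0.01,0,0,0,0,0,0,0.01,0,0,0,0],
)

```text
time_s: 23.9
eef_pos: [0.4996, -0.1809, 0.252]
eef_rot: [-0.001, 0.866, 0.5, 0.0]
wrist_force: [1.1, 0.5, -2.6]
opening: 0.525
grasp_force: 61.7
```

Emit:
carry_out(
  steps=[0,0,0.008,0,0,0,0,0,0,0.016,0,0,0,0,0,0,0.024,0,0,0,0,0,0,0.024,0,0,0,0],
)

```text
time_s: 24.3
eef_pos: [0.4993, -0.1804, 0.2266]
eef_rot: [-0.002, 0.866, 0.5, 0.0]
wrist_force: [3.3, 2.7, -3.1]
opening: 0.525
grasp_force: 61.5
```

Emit:
carry_out(
  steps=[0,0,0.008,0,0,0,0,0,0,0.016,0,0,0,0,0,0,0.021,0,0,0,0,0,0,0.021,0,0,0,0],
)

```text
time_s: 24.7
eef_pos: [0.4994, -0.1806, 0.2062]
eef_rot: [-0.001, 0.866, 0.5, 0.0]
wrist_force: [3.4, 2.1, -3.8]
opening: 0.527
grasp_force: 61.6
```

```bash
python3 - <<'E'
from h import *
np.set_printoptions(precision=4,suppress=True)
o=ctrl.get_obs();p=o['eef_pos'];print(o['time_s'],p,o['wrist_force'])
c,im=snap('wrist','w12.png');h=cv2.cvtColor(im,cv2.COLOR_BGR2HSV)
q=proj(c,[*p[:2],p[2]-.0382]);print('ring pred',q,'tip pred',proj(c,[.4995,-.1812,.172]))
m=cv2.inRange(h,(3,150,60),(28,255,255));m[:270]=0;m[:,:200]=0;m[:,350:]=0
k,hi=cv2.findContours(m,cv2.RETR_CCOMP,cv2.CHAIN_APPROX_NONE)
for j in range(len(k)):
    a=cv2.contourArea(k[j])
    if a>150 and len(k[j])>20:print(a,'hole' if hi[0][j][3]>=0 else 'outer',cv2.boundingRect(k[j]),cv2.fitEllipse(k[j])[:2])
for r in range(290,400,6):
    g=np.flatnonzero(h[r,215:335,1]<70)+215;print(r,(g.min(),g.max(),len(g)) if len(g) else 0,end='; ')
E
```

```text
24.7 [ 0.4994 -0.1806  0.2062] [ 3.4106  2.131  -3.8097]
ring pred [[274.0108 344.4769]] tip pred [[275.2108 353.5298]]
18261.0 outer (200, 270, 150, 150) ((274.8501892089844, 340.2443542480469), (158.26742553710938, 176.2765655517578))
2083.0 hole (251, 318, 58, 50) ((278.6509094238281, 340.8121337890625), (47.54879379272461, 56.93413162231445))
290 (np.int64(215), np.int64(334), 11); 296 (np.int64(215), np.int64(334), 8); 302 (np.int64(215), np.int64(334), 7); 308 (np.int64(215), np.int64(334), 4); 314 (np.int64(215), np.int64(215), 1); 320 (np.int64(267), np.int64(286), 20); 326 (np.int64(254), np.int64(299), 46); 332 (np.int64(253), np.int64(305), 53); 338 (np.int64(253), np.int64(307), 55); 344 (np.int64(253), np.int64(305), 53); 350 (np.int64(257), np.int64(302), 46); 356 (np.int64(262), np.int64(295), 34); 362 (np.int64(270), np.int64(289), 20); 368 0; 374 0; 380 0; 386 0; 392 0; 398 0;
```

Emit:
carry_out(
  steps=[0.0009,0.0004,0,0,0,0,0,0.0009,0.0004,0.003,0,0,0,0,0.0009,0.0004,0.006,0,0,0,0,0.0009,0.0004,0.006,0,0,0,0],
)

```text
time_s: 25.15
eef_pos: [0.4997, -0.1803, 0.2006]
eef_rot: [-0.001, 0.866, 0.5, -0.0]
wrist_force: [0.9, -0.6, -1.6]
opening: 0.525
grasp_force: 61.7
```

Emit:
carry_out(
  steps=[0,0,0.001,0,0,0,0,0,0,0.0015,0,0,0,0,0,0,0.0015,0,0,0,0],
)

```text
time_s: 25.45
eef_pos: [0.5002, -0.1803, 0.1997]
eef_rot: [-0.001, 0.866, 0.5, -0.0]
wrist_force: [-0.1, 0.4, -2.0]
opening: 0.524
grasp_force: 61.7
```

Emit:
carry_out(
  steps=[0,0,0.0008,0,0,0,0,0,0,0.0012,0,0,0,0,0,0,0.0012,0,0,0,0],
)

```text
time_s: 25.75
eef_pos: [0.5002, -0.1803, 0.1984]
eef_rot: [-0.001, 0.866, 0.5, -0.0]
wrist_force: [-0.6, 0.1, -1.0]
opening: 0.524
grasp_force: 61.7
```

Emit:
carry_out(
  steps=[0,0,0.0006,0,0,0,0,0,0,0.0006,0,0,0,0],
)

```text
time_s: 25.95
eef_pos: [0.5004, -0.1804, 0.1982]
eef_rot: [-0.001, 0.866, 0.5, 0.0]
wrist_force: [-0.9, -0.2, 1.7]
opening: 0.527
grasp_force: 62.1
```

Emit:
carry_out(
  steps=[0,0,0.0005,0,0,0,0,0,0,0.0005,0,0,0,0],
)

```text
time_s: 26.15
eef_pos: [0.5004, -0.1804, 0.1982]
eef_rot: [-0.001, 0.866, 0.5, 0.0]
wrist_force: [-1.2, 1.1, 6.1]
opening: 0.523
grasp_force: 62.5
```

Emit:
carry_out(
  steps=[0,0,0,0,0,0,0.8,0,0,0,0,0,0,0.8,0,0,0,0,0,0,0.8,0,0,0,0,0,0,0.8,0,0,0,0,0,0,0.9,0,0,0,0,0,0,0.9,0,0,0,0,0,0,0.9,0,0,-0.03,0,0,0,0.9,0,0,-0.07,0,0,0,0.9,0,0,-0.11,0,0,0,0.9,0,0,-0.15,0,0,0,0.9,0.04,0,-0.16,0,0,0,0.9,0.08,0,-0.16,0,0,0,0.9,0.12,0,-0.16,0,0,0,0.9,0.12,0,-0.16,0,0,0,0.9,0.12,0,-0.16,0,0,0,0.9],
)

```text
time_s: 27.75
eef_pos: [0.5605, -0.0759, 0.3572]
eef_rot: [-0.001, 0.866, 0.501, -0.0]
wrist_force: [0.2, -0.7, -0.0]
opening: 0.898
grasp_force: 0.0
```

```bash
python3 - <<'E'
from h import *
np.set_printoptions(precision=4,suppress=True)
o=ctrl.get_obs();print(o['time_s'],o['eef_pos'],o['grasp_force'],o['wrist_force'],o['dq'])
c,im=snap('side','s13.png');h=cv2.cvtColor(im,cv2.COLOR_BGR2HSV)
S=np.array([.4997,-.181])
for nm,z in (('tip',.172),('collar top',.16),('collar bottom',.10),('sleeve bottom',.02)):print(nm,proj(c,[*S,z]))
for nm,lo,hi in (('orange',(5,200,120),(24,255,255)),('blue',(100,150,40),(120,255,255))):
    m=cv2.inRange(h,lo,hi)
    for r in range(240,334,3):
        x=np.flatnonzero(m[r,280:345])+280
        if 6<len(x)<50:print(nm,r,x.min(),x.max(),len(x),end='; ')
    print()
E
```

```text
27.75 [ 0.5605 -0.0759  0.3572] 0.0 [ 0.2419 -0.68   -0.0114] [-0.0346 -0.0074  0.0104 -0.0042 -0.0003 -0.0036]
tip [[310.3509 252.0925]]
collar top [[310.0623 257.5339]]
collar bottom [[308.6447 283.9014]]
sleeve bottom [[306.8221 316.9369]]
orange 240 280 344 41; orange 243 280 344 41; orange 246 280 344 38; orange 249 280 344 38; orange 252 280 344 40; orange 255 280 344 37; orange 258 280 344 41; orange 261 280 344 44; orange 291 281 344 39; orange 294 280 342 26; orange 297 292 344 19; orange 300 321 344 17; orange 303 321 344 17; orange 306 324 340 15; orange 309 326 343 16; orange 312 330 344 14; orange 315 333 344 12; orange 318 334 344 11; orange 321 334 344 11; orange 324 334 344 11; orange 327 334 344 11; orange 330 334 344 11; orange 333 280 344 15; 
blue 294 297 318 22; blue 297 297 318 22; blue 300 297 318 22; blue 303 296 318 23; blue 306 296 318 23; blue 309 296 317 22; blue 312 296 317 22; blue 315 296 317 22; blue 318 297 316 20; blue 321 301 313 13;
```

```bash
python3 -c "
from bench import ctrl
print(ctrl.hand_in())"
```

```text
the job is handed in; nothing more can be done
None
```

The job is handed in at 27.8 s of the 72 s allowed: by force readings and the final side view, the blue sleeve and then the orange collar sit fully home on the spindle, released. I viewed 12 pictures against the limit of 10, no pass or fail came back, and I did not measure the bystanders again at the end.

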